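# Find the rocking corner of a bottle-filling plate and press its shim flat

### The job

One corner of the steel bottle plate on the filling stand rocks. With a fingertip, gently press the plate's corners to find the one that gives, then press the shim beside that corner down flat, and leave the other three shims up: do not force one that will not fold. Leave the bottles standing in the plate and everything on the bench where it is; nothing is to be picked up.

Things in the scene. Friction and masses are not known exactly. Their poses are not given: they have to be found in the camera images.
- stand: grey base of the filling stand, 180 (x) by 300 (y) by 30 mm high, fixed; origin in the middle of its underside. On it sits a level steel plate, 150 mm square, 12 mm thick, its top 52 mm above the bench, sides parallel to the base's, on four corner feet. Three corners bear hard; one (it differs each time) rocks: under 4 N it dips 5 mm, and springs back level.
- corner_1 (a point): black dot on the plate's upper face at its +x +y corner (stand's axes), 60 mm from the plate's middle in x and in y, straight over the foot: the place to press that corner. It moves with the plate.
- corner_2 (a point): black dot on the plate's upper face at its +x -y corner (stand's axes), 60 mm from the plate's middle in x and in y, straight over the foot: the place to press that corner. It moves with the plate.
- corner_3 (a point): black dot on the plate's upper face at its -x -y corner (stand's axes), 60 mm from the plate's middle in x and in y, straight over the foot: the place to press that corner. It moves with the plate.
- corner_4 (a point): black dot on the plate's upper face at its -x +y corner (stand's axes), 60 mm from the plate's middle in x and in y, straight over the foot: the place to press that corner. It moves with the plate.
- shim_1: brass leaf shim of corner 1, 28 mm wide, hinged to the base just outside the plate; it points along +y of the stand and slopes up at 0.4 rad; flat is level. Origin on its hinge line, 36 mm above the bench; own y along the leaf away from the plate, z its upper side. Flat, it fills the gap under its corner and the plate no longer rocks (up to 15 N); it stays where left.
- tab_1 (a point): middle of the upper face of the white disc (30 mm wide) on shim 1, 45 mm out from its hinge: the place to press. 59 mm above the bench when up (its outer rim 64 mm), 41.5 mm when flat, 6 mm farther out. At the rocking corner it folds down under 6 to 15 N (more at first); at a corner that bears hard there is no gap for the shim: it stays up and must not be forced.
- shim_2: brass leaf shim of corner 2, 28 mm wide, hinged to the base just outside the plate; it points along -y of the stand and slopes up at 0.4 rad; flat is level. Origin on its hinge line, 36 mm above the bench; own y along the leaf away from the plate, z its upper side. Flat, it fills the gap under its corner and the plate no longer rocks (up to 15 N); it stays where left.
- tab_2 (a point): middle of the upper face of the white disc (30 mm wide) on shim 2, 45 mm out from its hinge: the place to press. 59 mm above the bench when up (its outer rim 64 mm), 41.5 mm when flat, 6 mm farther out. At the rocking corner it folds down under 6 to 15 N (more at first); at a corner that bears hard there is no gap for the shim: it stays up and must not be forced.
- shim_3: brass leaf shim of corner 3, 28 mm wide, hinged to the base just outside the plate; it points along -y of the stand and slopes up at 0.4 rad; flat is level. Origin on its hinge line, 36 mm above the bench; own y along the leaf away from the plate, z its upper side. Flat, it fills the gap under its corner and the plate no longer rocks (up to 15 N); it stays where left.
- tab_3 (a point): middle of the upper face of the white disc (30 mm wide) on shim 3, 45 mm out from its hinge: the place to press. 59 mm above the bench when up (its outer rim 64 mm), 41.5 mm when flat, 6 mm farther out. At the rocking corner it folds down under 6 to 15 N (more at first); at a corner that bears hard there is no gap for the shim: it stays up and must not be forced.
- shim_4: brass leaf shim of corner 4, 28 mm wide, hinged to the base just outside the plate; it points along +y of the stand and slopes up at 0.4 rad; flat is level. Origin on its hinge line, 36 mm above the bench; own y along the leaf away from the plate, z its upper side. Flat, it fills the gap under its corner and the plate no longer rocks (up to 15 N); it stays where left.
- tab_4 (a point): middle of the upper face of the white disc (30 mm wide) on shim 4, 45 mm out from its hinge: the place to press. 59 mm above the bench when up (its outer rim 64 mm), 41.5 mm when flat, 6 mm farther out. At the rocking corner it folds down under 6 to 15 N (more at first); at a corner that bears hard there is no gap for the shim: it stays up and must not be forced.
- bottle_1: gold scent bottle without cap, 38 mm wide, 52 mm tall, standing in a white nest ring (46 mm wide, 12 mm high) on the plate, 27 mm from its middle; origin under its foot
- bottle_2: a second such bottle in the other nest ring
- spare_bottle: capped gold bottle, 38 mm wide, 69 mm tall, on the bench; origin under its foot
- spare_bottle_2: another capped gold bottle
- amber_bottle: amber glass bottle, 48 mm wide, 100 mm tall; origin under its foot
- cap_jar: white jar, 60 mm wide, 65 mm tall; origin under its foot
- loose_cap: gold cap, 17 mm wide, 26 mm tall, standing; origin under its foot
- brush: hand brush lying on the bench; x along its handle
There are look-alikes about, which are no part of the job. Leave any turquoise look-alike of the bottle_2 alone. Leave any green or purple look-alike of the bottle_1 alone.

How it is judged:
By the outcome, as a careful person would: the job done as asked, in the order asked, and still so for the second after the job is handed in, with the robot touching nothing.
It also fails if it takes over 58 s, if anything falls off the work surface, if the arm or the gripper's body presses on something with over 40 N, if the wrist force passes 120 N, or if a joint passes its speed limit or range.

### The arm

A 7-joint arm with a two-finger parallel gripper is mounted at the origin on the work surface. World frame = base frame: x ahead of the robot, y to its left, z up, the work surface at z = 0. Lengths are in m, angles in rad, forces in N, time in s.
With the tool pointing down it reaches from about 0.4 to 0.85 m from the base axis. Payload 10.4 kg.
Tool frame: the origin (TCP) lies between the finger pads; the fingertips stand manip.finger_overhang ahead of it and the grasp point (between the pads) lies 11 mm behind it (manip.finger_overhang is the distance from the TCP to the fingertips, in m); x points along the fingers, z is the direction in which the jaws open and shut, and the axes are right-handed (so a half turn about x gives the same grasp; the last joint's range is limited). The gripper opens to 85 mm and grips with 20 to 120 N. Pads are 22 mm wide; open, the fingers measure 114 mm over their backs; the gripper's body (76 mm by 85 mm) begins 54 mm behind the grasp point. The pads swing forward as they close: fully open they stand 13 mm farther back than shut.
Start: joints at [1.106, 0.332, -0.065, 1.46, 0.022, 1.35, -0.088], TCP at [0.267, -0.565, 0.239] pointing down, gripper open.
Joint ranges: [-2.6, 2.6], [-0.5, 2.12], [-1.47, 1.34], [0.16, 2.42], [-1.27, 4.41], [0.06, 2.06], [-2.6, 2.6]. Speed limits (rad/s): [2.22, 2.22, 2.79, 2.79, 3.14, 3.14, 3.14].

### API

Orientations are given as a unit quaternion [x, y, z, w].
In Python, from workcell import get_obs, camera, workorder, manip gives the robot as it stands. The module is installed in compiled form; this text tells all that it offers.
- The arm moves only by the tool play_rows, never from a script. Its argument "increments" is text: rows parted by semicolons, each of 4 numbers parted by spaces: the shift along the tool's x, y, z in m, then the turn about the tool's x in rad. A call has 1 to 20 rows; each row shifts and turns the pose as measured when the row begins, along the tool's axes as they then stand; what a row does not reach is not made up. A row lasts 1/10 s, in which the tool goes at most 50 mm and 8.59 degrees, less where a joint would pass 70% of its speed; a pose out of reach is approached as far as the arm can. A call is refused whole if a number of a shift passes 0.05 or a number of a turn 0.15, either way. A call with a gripper value outside its range is refused whole. "hand" is the gripper command: -1 is fully open, 1 is shut, values between are in proportion, set as the call begins (left out, the last holds). The fingers move at their own pace and stop on an object; "squeeze" is the grip in N (left out, the last holds). Time passes only in rows, so rows that do not move let the fingers close. It gives the time, the measured TCP pose, the force and the opening at its end, in the units of the state.
- get_obs(): the state, without advancing time (a new reading comes with each control period).
- camera(name): name is "scene" or "side" or "wrist"; returns a dict with "img" (480x640x3 uint8, blue, green, red), "fov_y" (degrees; the focal length in pixels is half the picture's height over the tangent of half this angle, whatever the lens; pixels are square), "cx", "cy" (the principal point, pixels), "R" (3x3) and "t" (3): a world point X has camera coordinates R X + t; the wrist camera has in their place "tool_from_camera" (4x4, takes a point from camera to tool coordinates, whose origin is the TCP and whose axes are the tool frame's). Camera axes: x right, y down, z forward; pixel columns grow to the right and rows downward; lengths in m; the calibration is good to about 2 mm. A picture is of the moment at which its call begins: read the wrist's pose just before it. There is no depth.
- workorder.hand_in(): hands the job in, once; it reports no verdict.
The state is a dict: "clock": time; "joint_pos": joint angles; "joint_velocities": joint speeds; "tau": joint torques, N m; "position": TCP position; "ee_rot": TCP orientation; "ft_force": force on the tool from outside, world axes, zero at the start; "torque": the same for the moment, N m; "grip_width": opening from 0.0 (shut) to 1.0 (fully open).
Only numpy, scipy, OpenCV 4.12 (cv2) and the standard library are available. Lean on these libraries where they do the work, as an engineer would, in place of code of your own. Each camera call takes 0.05 s, during which the arm holds its last target.

## Working session

There is one attempt and no reset: what is moved stays moved. The work goes in short steps, Python scripts to look and compute and a tool call to move; the robot and the scene stay as the last step left them, time stands still between calls to the robot, and variables do not carry over. Pictures are saved under pics/ and viewed, and the job is handed in when it is done.

Besides the shell and the picture viewer there is one more tool, called after "Emit:" as name(argument=value, ...) on one line, values as JSON. play_rows: Moves the arm, as the interface text tells. Its arguments: {"type":"object","properties":{"increments":{"type":"string"},"hand":{"type":"number"},"squeeze":{"type":"number"}},"required":["increments"]}

```bash
mkdir -p pics
python3 - <<'E'
from workcell import get_obs, camera, manip
import cv2,pickle
o=get_obs()
for k,v in o.items(): print(k,v)
print(manip.finger_overhang)
d={}
for n in ["scene","side","wrist"]:
    c=camera(n); d[n]=c; cv2.imwrite(f"pics/a_{n}.png",c["img"]); print(n,{k:v for k,v in c.items() if k!="img"})
pickle.dump((o,d),open("a.pkl","wb"))
print(get_obs()["clock"])
E
```

```text
clock 0.0
joint_pos [ 1.10642998  0.33287844 -0.06472276  1.4609681   0.02161531  1.34987587
 -0.08847034]
joint_velocities [-0.00151003 -0.00037637 -0.0001297  -0.00068948  0.00064844 -0.00181759
 -0.00135729]
tau [-4.15005652e-04 -6.25446939e+01  4.88982489e-02 -3.91597831e+01
  1.61438843e-02  9.91346547e-03 -3.65666972e-05]
position [ 0.26705627 -0.56466397  0.23849909]
ee_rot [ 0.37853231  0.59785372 -0.37803494  0.59697053]
ft_force [ 0.63606278  1.00070163 -1.03542062]
torque [-0.06209185 -0.03263907  0.00330314]
grip_width 0.997537391368654
0.008
scene {'fov_y': 45.84455662897304, 'cx': 321.7423964149074, 'cy': 248.3377240140732, 'R': array([[ 0.75541784,  0.65509715,  0.0138427 ],
       [ 0.42483683, -0.47359324, -0.77150704],
       [-0.49885625,  0.58869106, -0.63607018]]), 't': array([-0.41324668, -0.16671016,  1.52671699])}
side {'fov_y': 51.197091489971704, 'cx': 324.71468798239647, 'cy': 247.65658583378865, 'R': array([[-0.98125635, -0.19267141, -0.00370114],
       [-0.08607887,  0.45541291, -0.8861092 ],
       [ 0.17241346, -0.86918169, -0.46346174]]), 't': array([0.53383859, 0.12186113, 1.22810723])}
wrist {'fov_y': 58.88033748252757, 'cx': 316.73527936048265, 'cy': 244.45614756208118, 'tool_from_camera': array([[ 1.53940741e-04, -3.03285710e-01,  9.52899656e-01,
        -1.33786572e-01],
       [ 7.85013001e-04, -9.52899337e-01, -3.03285735e-01,
         7.74191787e-02],
       [ 9.99999680e-01,  7.94726649e-04,  9.13931945e-05,
         9.95061141e-04],
       [ 0.00000000e+00,  0.00000000e+00,  0.00000000e+00,
         1.00000000e+00]])}
0.15
```

View pics/a_scene.png

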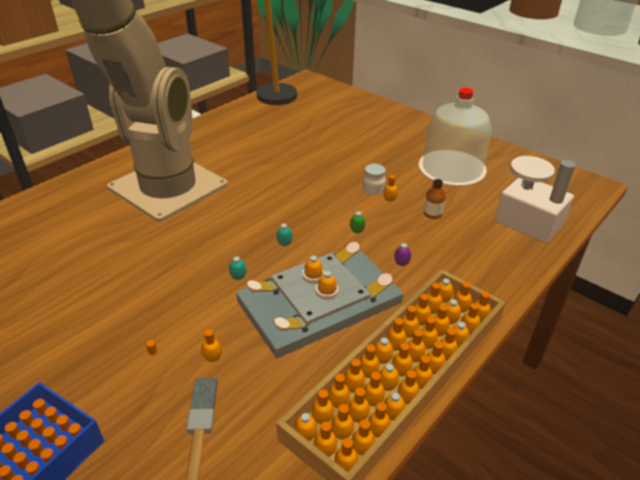

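View pics/a_side.png

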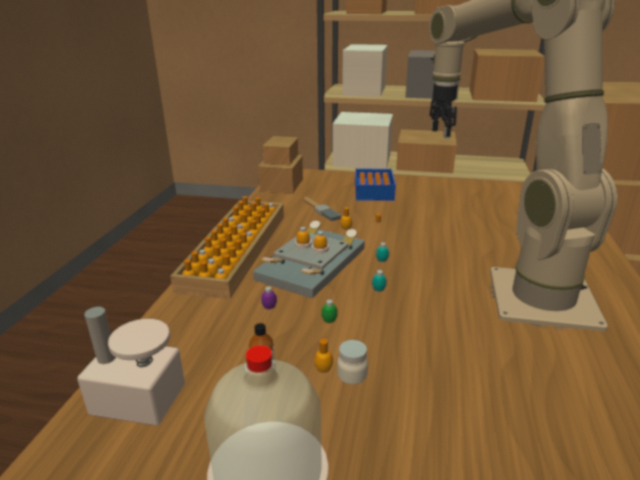

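View pics/a_wrist.png

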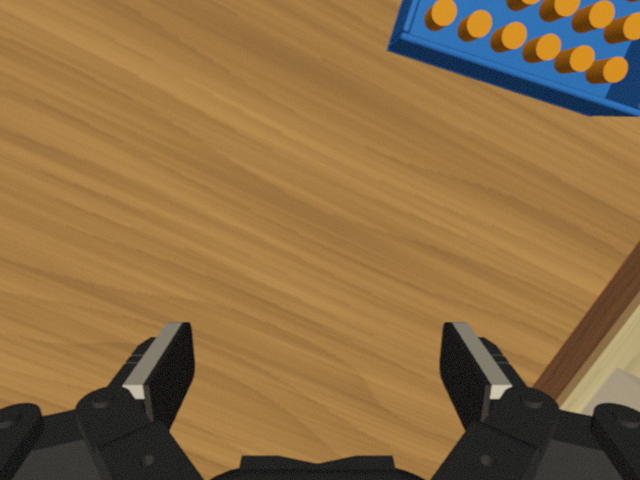

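The scene view shows the stand at about (320,298), with two gold bottles at (314,268) and (327,284) and discs at (258,286), (288,323), (350,248) and (383,284). The turquoise, green and purple bottles are the look-alikes. Next is a closer crop.

Run:
```python
import pickle,cv2
o,d=pickle.load(open("a.pkl","rb"))
a=d["scene"]["img"][225:365,220:420]; cv2.imwrite("pics/b1.png",cv2.resize(a,None,fx=4,fy=4,interpolation=cv2.INTER_CUBIC))
a=d["side"]["img"][210:310,240:390]; cv2.imwrite("pics/b2.png",cv2.resize(a,None,fx=5,fy=5,interpolation=cv2.INTER_CUBIC))
```

```text
(no output)
```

View pics/b1.png

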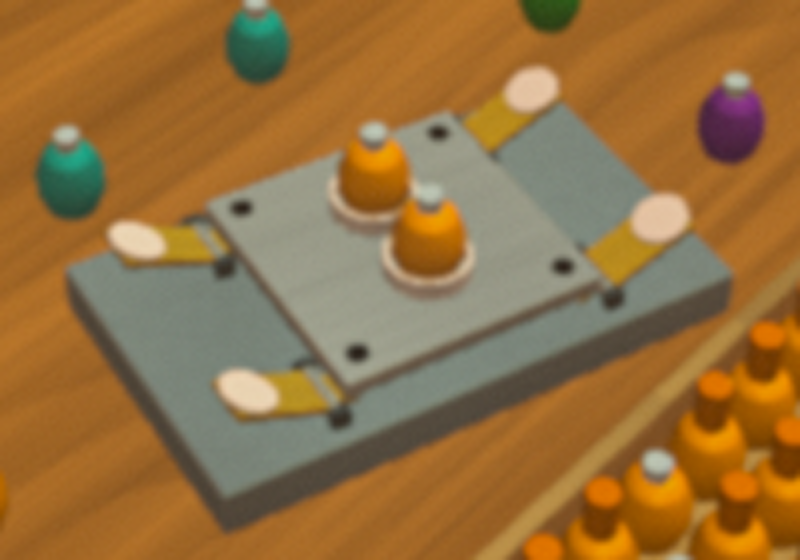

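View pics/b2.png

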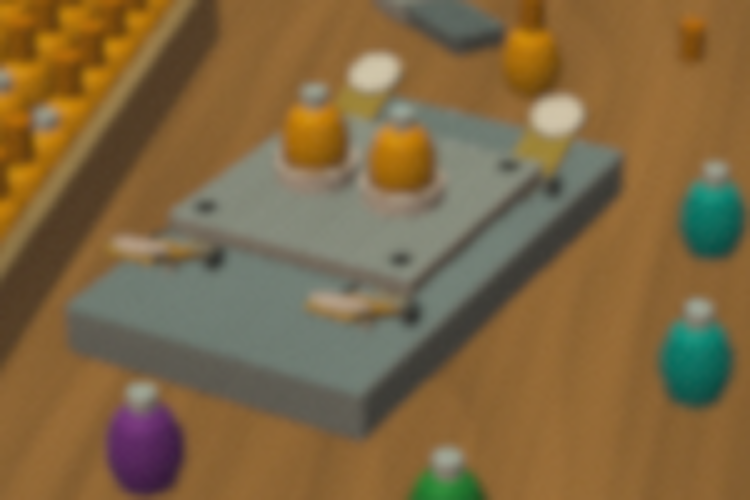

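The scene crop shows the four dots at (241,208), (438,133), (563,266) and (357,353). In the side crop the three clear ones are at (207,206), (400,259) and (508,166), with the fourth hidden by the bottles. I'll cast rays onto the plane z=0.052.

```bash
cat > h.py <<'E'
import numpy as np,cv2
from scipy.spatial.transform import Rotation as Ro
def Kof(c): 
    f=240/np.tan(np.radians(c["fov_y"])/2); return np.array([[f,0,c["cx"]],[0,f,c["cy"]],[0,0,1]])
def ray(c,uv,z):
    K=Kof(c);d=c["R"].T@np.linalg.inv(K)@np.array([*uv,1.]);C=-c["R"].T@c["t"]
    return C+d*(z-C[2])/d[2]
def proj(c,X):
    p=Kof(c)@(c["R"]@X+c["t"]); return p[:2]/p[2]
def wristcam(c,o):
    T=np.eye(4);T[:3,:3]=Ro.from_quat(o["ee_rot"]).as_matrix();T[:3,3]=o["position"]
    M=np.linalg.inv(T@c["tool_from_camera"]); c=dict(c);c["R"]=M[:3,:3];c["t"]=M[:3,3];return c
E
python3 - <<'E'
import pickle
from h import *
o,d=pickle.load(open("a.pkl","rb"))
P=[]
for u,v in [(241,208),(438,133),(563,266),(357,353)]:
    P.append(ray(d["scene"],(220+(u+.5)/4-.5,225+(v+.5)/4-.5),.052)); print(P[-1])
P=np.array(P);print(P.mean(0),[np.linalg.norm(P[i]-P[i-1]) for i in range(4)],np.degrees([np.arctan2(*(P[(i+1)%4]-P[i])[1::-1]) for i in range(4)]))
for u,v in [(400,259),(508,166),(207,206)]: print(ray(d["side"],(240+u/5-.4,210+v/5-.4),.052))
for u,v in [(135,240),(248,390),(531,90),(660,217)]: print('tab',ray(d["scene"],(220+u/4-.4,225+v/4-.4),.059))
print(Ro.from_quat(o["ee_rot"]).as_matrix())
E
```

```text
[ 0.5159318  -0.09794338  0.052     ]
[0.55328901 0.01606541 0.052     ]
[ 0.667543   -0.02071938  0.052     ]
[ 0.63037955 -0.13525051  0.052     ]
[ 0.59178584 -0.05946197  0.052     ] [np.float64(0.12037486650114927), np.float64(0.1199731874138522), np.float64(0.12002956026798248), np.float64(0.12040972031436635)] [  71.85760546  -17.84628936 -107.97738814  161.9453176 ]
[0.55411843 0.0157889  0.052     ]
[ 0.51686749 -0.09805342  0.052     ]
[ 0.66712708 -0.02187431  0.052     ]
tab [ 0.49818042 -0.15620716  0.059     ]
tab [ 0.61256248 -0.19236477  0.059     ]
tab [0.57287153 0.0715046  0.059     ]
tab [0.68656778 0.03523433 0.059     ]
[[-6.78964695e-04  9.03965332e-01  4.27605213e-01]
 [ 1.26245974e-03  4.27605745e-01 -9.03964453e-01]
 [-9.99998973e-01 -7.39255839e-05 -1.43154904e-03]]
```

Run:
```python
import pickle
from h import *
o,d=pickle.load(open("a.pkl","rb"))
S,T=d["scene"],d["side"]
c=np.array([.592,-.0597]);R=np.array([[.951,-.309],[.309,.951]])  # rows: stand x,y
f=lambda u,v:(220+u/4-.4,225+v/4-.4); g=lambda u,v:(240+u/5-.4,210+v/5-.4)
def tri(p,q):
    P1=Kof(S)@np.c_[S["R"],S["t"]];P2=Kof(T)@np.c_[T["R"],T["t"]]
    X=cv2.triangulatePoints(P1,P2,np.array(p,float),np.array(q,float)); return X[:3,0]/X[3,0]
for p,q in [((373,128),(400,103)),((373,128),(313,87)),((430,191),(400,103)),((430,191),(313,87))]:
    X=tri(f(*p),g(*q)); print(X, R@(X[:2]-c), proj(S,X)-f(*p))
for p in [(0.516,-.098),(.5535,.016),(.6675,-.021),(.630,-.135)]: print(p,R@(np.array(p)-c))
for p in [(373,195),(428,255)]: X=ray(S,f(*p),.064); print(X,R@(X[:2]-c))
```

```text
[ 0.56755365 -0.05300771  0.10726825] [-0.0253164  -0.00118955] [0.08928857 0.04805607]
[ 0.59635349 -0.06247836  0.11948505] [ 0.00499868 -0.00129699] [7.86247274 3.96281975]
[ 0.59055261 -0.05912022  0.09326375] [-0.00155562  0.00010413] [-7.63735491 -3.95175752]
[ 0.61834986 -0.06812114  0.10516294] [0.02766085 0.0001336 ] [0.10488586 0.0506358 ]
(0.516, -0.098) [-0.0604413 -0.0599073]
(0.5535, 0.016) [-0.0600048  0.0600942]
(0.6675, -0.021) [0.0598422 0.0601332]
(0.63, -0.135) [ 0.0594057 -0.0598683]
[ 0.56903298 -0.05469096  0.064     ] [-0.02338942 -0.00233321]
[ 0.61929902 -0.06983105  0.064     ] [ 0.02909187 -0.00119923]
```

Emit:
play_rows(increments="0 0 0 -0.14;0 0 0 -0.14;0 0 0 -0.14;0 0 0 -0.14;0 0 0 -0.14;0 0 0 -0.115;0 0 0 0", hand=1, squeeze=30)

```text
clock: 0.85
position: [0.2666, -0.5636, 0.2361]
ee_rot: [0.101, 0.701, -0.098, 0.699]
ft_force: [0.7, -0.0, 0.3]
grip_width: 0.003
```

```bash
cat >> h.py <<'E'
C0=np.array([.592,-.0597]);RS=np.array([[.951,-.309],[.309,.951]])
def go(sx,sy,z):
    from workcell import get_obs
    o=get_obs();M=Ro.from_quat(o["ee_rot"]).as_matrix();p=np.array(o["position"])
    X=np.array([*(C0+RS.T@[sx,sy]),z]);print("t",round(o["clock"],2),"pos",p.round(4),"stand",(RS@(p[:2]-C0)).round(4),"tool delta",(M.T@(X-p)).round(4),"jaw deg",np.degrees(np.arctan2(M[1,2],M[0,2])).round(2),"xaxis",M[:,0].round(4),"F",np.round(o["ft_force"],2))
E
python3 -c "
from h import *
go(-.06,-.06,.16)"
```

```text
t 0.85 pos [ 0.2666 -0.5636  0.2361] stand [-0.1538 -0.5798] tool delta [0.0778 0.5162 0.1107] jaw deg -16.16 xaxis [-0.0028  0.0052 -1.    ] F [ 0.69 -0.02  0.3 ]
```

Emit:
play_rows(increments="0 0.036 0.008 0.03;0 0.036 0.008 0;0 0.036 0.008 0;0 0.036 0.008 0;0 0.036 0.008 0;0 0.036 0.008 0;0 0.036 0.008 0;0 0.036 0.008 0;0 0.036 0.008 0;0 0.036 0.008 0;0 0.036 0.008 0;0 0.036 0.008 0;0 0.036 0.008 0;0 0.036 0.008 0;0 0 0 0;0 0 0 0")

```text
clock: 2.45
position: [0.5469, -0.108, 0.2348]
ee_rot: [0.136, 0.697, -0.132, 0.692]
ft_force: [-1.2, -0.2, 0.1]
grip_width: -0.005
```

```bash
python3 -c "
from h import *
go(-.06,-.06,.16)
from workcell import camera,get_obs
import pickle
o=get_obs();c=camera('wrist');pickle.dump((o,c),open('w1.pkl','wb'));cv2.imwrite('pics/w1.png',c['img'])
"
```

```text
t 2.45 pos [ 0.5469 -0.108   0.2348] stand [-0.028  -0.0599] tool delta [ 0.075  -0.0027 -0.0314] jaw deg -21.84 xaxis [-0.0051  0.0073 -1.    ] F [-1.19 -0.23  0.07]
```

View pics/w1.png

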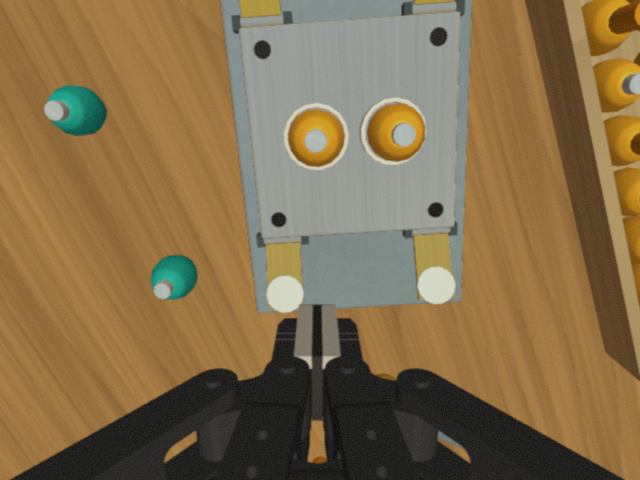

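The wrist view shows the four dots at (262,49), (438,37), (279,219) and (435,209), the tabs at (285,294) and (436,285), and the shut fingertips at (317,305). I'll cross-check the stand pose from these.

Run:
```python
from h import *
import pickle
o,c=pickle.load(open('w1.pkl','rb'));w=wristcam(c,o)
g=cv2.cvtColor(c['img'],cv2.COLOR_BGR2HSV)
for p,z in [((262,49),.052),((438,37),.052),((279,219),.052),((435,209),.052),((285,294),.059),((436,285),.059)]:
    X=ray(w,p,z);print(X.round(4),(RS@(X[:2]-C0)).round(4))
# fingertip pixels at z tip plane
M=Ro.from_quat(o["ee_rot"]).as_matrix()
for dx in (.008,.02):
  for y in(-.011,.011): 
    for z in (-.01,.01): print(dx,y,z,proj(w,np.array(o["position"])+M@[dx,y,z]).round(0))
```

```text
[0.5549 0.0147 0.052 ] [-0.0583  0.0593]
[ 0.6685 -0.0228  0.052 ] [0.0613 0.0587]
[ 0.5184 -0.0994  0.052 ] [-0.0578 -0.0605]
[ 0.6316 -0.136   0.052 ] [ 0.0613 -0.0603]
[ 0.4999 -0.156   0.059 ] [-0.0579 -0.12  ]
[ 0.6132 -0.1926  0.059 ] [ 0.0612 -0.1198]
0.008 -0.011 -0.01 [289. 351.]
0.008 -0.011 0.01 [341. 351.]
0.008 0.011 -0.01 [288. 298.]
0.008 0.011 0.01 [342. 298.]
0.02 -0.011 -0.01 [291. 335.]
0.02 -0.011 0.01 [340. 335.]
0.02 0.011 -0.01 [290. 285.]
0.02 0.011 0.01 [341. 285.]
```

Emit:
play_rows(increments="0.03 0 -0.016 -0.067;0.03 -0.002 -0.016 0;0.03 0 0 0;0.03 0 0 0;0 0 0 0")

```text
clock: 3.0
position: [0.5127, -0.104, 0.1124]
ee_rot: [0.117, 0.699, -0.114, 0.696]
ft_force: [-0.5, 0.6, 0.5]
grip_width: 0.004
```

```bash
python3 -c "
from h import *
go(-.06,-.06,.064)"
```

```text
t 3.0 pos [ 0.5127 -0.104   0.1124] stand [-0.0617 -0.0667] tool delta [0.0484 0.0065 0.0018] jaw deg -18.77 xaxis [-0.0028  0.0045 -1.    ] F [-0.54  0.61  0.52]
```

Emit:
play_rows(increments="0.015 0.006 0.003 -0.01;0.015 0.001 0 0;0.013 0 0 0;0 0 0 0")

```text
clock: 3.4
position: [0.5195, -0.1002, 0.0695]
ee_rot: [0.115, 0.698, -0.112, 0.698]
ft_force: [-0.5, -0.3, 0.4]
grip_width: -0.004
```

```bash
python3 -c "
from h import *
go(-.06,-.06,.06)"
```

```text
t 3.4 pos [ 0.5195 -0.1002  0.0695] stand [-0.0564 -0.0609] tool delta [ 0.0095  0.0009 -0.0036] jaw deg -18.46 xaxis [ 8.e-04  3.e-03 -1.e+00] F [-0.45 -0.27  0.42]
```

Emit:
play_rows(increments="0.003 0 -0.003 0;0.002 0 0 0;0.002 0 0 0;0 0 0 0")

```text
clock: 3.8
position: [0.5174, -0.0993, 0.0633]
ee_rot: [0.115, 0.697, -0.112, 0.699]
ft_force: [-0.7, -0.1, -0.0]
grip_width: -0.006
```

Emit:
play_rows(increments="0.001 0 0 0;0.001 0 0 0")

```text
clock: 4.0
position: [0.5179, -0.0994, 0.0618]
ee_rot: [0.114, 0.697, -0.113, 0.699]
ft_force: [0.1, 0.5, -0.0]
grip_width: -0.0
```

Emit:
play_rows(increments="0.001 0 0 0;0.001 0 0 0")

```text
clock: 4.2
position: [0.5181, -0.0995, 0.0598]
ee_rot: [0.114, 0.697, -0.113, 0.699]
ft_force: [-1.2, -0.8, 3.1]
grip_width: -0.002
```

Emit:
play_rows(increments="0.001 0 0 0")

```text
clock: 4.3
position: [0.5182, -0.0998, 0.0596]
ee_rot: [0.114, 0.696, -0.113, 0.699]
ft_force: [-7.7, -0.1, 18.9]
grip_width: -0.003
```

Emit:
play_rows(increments="0.001 0 0 0")

```text
clock: 4.4
position: [0.5183, -0.0999, 0.0596]
ee_rot: [0.114, 0.696, -0.113, 0.699]
ft_force: [-6.8, 1.0, 17.4]
grip_width: 0.005
```

Emit:
play_rows(increments="-0.01 0 0 0;-0.03 0 0 0;-0.035 0 0 0;0 0.04 0 0;0 0.04 0 0;0 0.04 0 0;0 0 0 0")

```text
clock: 5.1
position: [0.5582, 0.0161, 0.1413]
ee_rot: [0.116, 0.695, -0.115, 0.7]
ft_force: [-0.0, -0.5, 0.3]
grip_width: 0.001
```

```bash
python3 -c "
from h import *
go(-.06,.06,.06)"
```

```text
t 5.1 pos [0.5582 0.0161 0.1413] stand [-0.0556  0.0616] tool delta [ 0.0813 -0.002  -0.005 ] jaw deg -18.78 xaxis [ 0.0079  0.001  -1.    ] F [-0.02 -0.54  0.26]
```

Emit:
play_rows(increments="0.025 -0.001 -0.003 -0.01;0.025 -0.001 -0.002 0;0.02 0 0 0;0 0 0 0;0.003 0 0 0;0.002 0 0 0;0 0 0 0")

```text
clock: 5.8
position: [0.5558, 0.0168, 0.0686]
ee_rot: [0.112, 0.694, -0.109, 0.703]
ft_force: [0.7, 0.4, -0.8]
grip_width: 0.001
```

```bash
python3 -c "
from h import *
go(-.06,.06,.06)"
```

```text
t 5.8 pos [0.5558 0.0168 0.0686] stand [-0.0581  0.0616] tool delta [ 0.0086 -0.0017 -0.002 ] jaw deg -18.02 xaxis [ 0.0138  0.0014 -0.9999] F [ 0.74  0.37 -0.78]
```

Emit:
play_rows(increments="0.003 -0.002 -0.002 0;0.002 0 0 0;0.001 0 0 0;0.001 0 0 0")

```text
clock: 6.2
position: [0.5543, 0.0151, 0.063]
ee_rot: [0.112, 0.692, -0.11, 0.704]
ft_force: [0.2, 0.1, -0.6]
grip_width: -0.002
```

Emit:
play_rows(increments="0.0006 0 0 0;0.0006 0 0 0")

```text
clock: 6.4
position: [0.5544, 0.0152, 0.0617]
ee_rot: [0.112, 0.692, -0.11, 0.704]
ft_force: [0.7, -0.2, 0.2]
grip_width: 0.002
```

Emit:
play_rows(increments="0.0006 0 0 0")

```text
clock: 6.5
position: [0.5544, 0.0152, 0.061]
ee_rot: [0.112, 0.693, -0.11, 0.704]
ft_force: [-0.1, 0.6, 0.2]
grip_width: 0.002
```

Emit:
play_rows(increments="0.0006 0 0 0")

```text
clock: 6.6
position: [0.5544, 0.0153, 0.0604]
ee_rot: [0.112, 0.692, -0.11, 0.704]
ft_force: [0.1, -0.6, -0.4]
grip_width: -0.004
```

Emit:
play_rows(increments="0.0006 0 0 0")

```text
clock: 6.7
position: [0.5545, 0.0153, 0.0598]
ee_rot: [0.112, 0.692, -0.11, 0.704]
ft_force: [-1.1, -0.2, 7.0]
grip_width: -0.003
```

Emit:
play_rows(increments="0.0006 0 0 0")

```text
clock: 6.8
position: [0.5547, 0.0154, 0.0597]
ee_rot: [0.112, 0.692, -0.11, 0.704]
ft_force: [-4.6, -0.6, 10.8]
grip_width: 0.001
```

Emit:
play_rows(increments="0.0006 0 0 0")

```text
clock: 6.9
position: [0.5547, 0.0154, 0.0598]
ee_rot: [0.112, 0.692, -0.11, 0.704]
ft_force: [-5.4, -0.2, 9.6]
grip_width: -0.0
```

Corner (-,+) bears hard. Next is corner (+,+).

Emit:
play_rows(increments="-0.01 0 0 0;-0.03 0 0 0;-0.03 0 0 0;0 0 0.04 0;0 0 0.04 0;0 0 0.035 0;0 0 0 0")

```text
clock: 7.6
position: [0.6666, -0.0214, 0.1395]
ee_rot: [0.111, 0.691, -0.11, 0.706]
ft_force: [-0.7, -0.3, -0.6]
grip_width: 0.002
```

```bash
python3 -c "
from h import *
go(.06,.06,.06)"
```

```text
t 7.6 pos [ 0.6666 -0.0214  0.1395] stand [0.0591 0.0595] tool delta [ 0.0795  0.0001 -0.0007] jaw deg -17.98 xaxis [ 0.0213 -0.001  -0.9998] F [-0.69 -0.27 -0.63]
```

Emit:
play_rows(increments="0.025 0 0 0;0.025 0 0 0;0.015 0 0 0;0 0 0 0;0.003 0 0 0;0 0 0 0")

```text
clock: 8.2
position: [0.6694, -0.0205, 0.0733]
ee_rot: [0.112, 0.69, -0.109, 0.707]
ft_force: [-0.1, 0.3, 0.7]
grip_width: 0.002
```

```bash
python3 -c "
from h import *
go(.06,.06,.06)"
```

```text
t 8.2 pos [ 0.6694 -0.0205  0.0733] stand [0.0615 0.0612] tool delta [ 0.0133 -0.0013 -0.0019] jaw deg -17.97 xaxis [ 2.490e-02  6.000e-04 -9.997e-01] F [-0.12  0.33  0.69]
```

Emit:
play_rows(increments="0.004 -0.001 -0.002 0;0.003 0 0 0;0.002 0 0 0;0.001 0 0 0;0.001 0 0 0;0 0 0 0")

```text
clock: 8.8
position: [0.6686, -0.0208, 0.0643]
ee_rot: [0.112, 0.688, -0.109, 0.708]
ft_force: [0.0, -0.2, -0.8]
grip_width: -0.003
```

Emit:
play_rows(increments="0.0008 0 0 0;0.0006 0 0 0")

```text
clock: 9.0
position: [0.6688, -0.0207, 0.063]
ee_rot: [0.112, 0.688, -0.109, 0.708]
ft_force: [0.2, -0.6, 0.1]
grip_width: -0.001
```

Emit:
play_rows(increments="0.0006 0 0 0")

```text
clock: 9.1
position: [0.6689, -0.0207, 0.0623]
ee_rot: [0.112, 0.688, -0.109, 0.709]
ft_force: [-0.5, 0.5, -0.1]
grip_width: 0.001
```

Emit:
play_rows(increments="0.0006 0 0 0")

```text
clock: 9.2
position: [0.6689, -0.0207, 0.0617]
ee_rot: [0.112, 0.688, -0.109, 0.709]
ft_force: [0.6, 0.7, -0.4]
grip_width: -0.0
```

Emit:
play_rows(increments="0.0006 0 0 0;0.0006 0 0 0")

```text
clock: 9.4
position: [0.6689, -0.0207, 0.0603]
ee_rot: [0.112, 0.688, -0.109, 0.708]
ft_force: [-0.1, -0.1, -0.3]
grip_width: 0.0
```

Emit:
play_rows(increments="0.0006 0 0 0")

```text
clock: 9.5
position: [0.669, -0.0208, 0.0599]
ee_rot: [0.112, 0.688, -0.109, 0.709]
ft_force: [-2.7, -0.4, 7.1]
grip_width: -0.0
```

Emit:
play_rows(increments="0.0006 0 0 0")

```text
clock: 9.6
position: [0.6691, -0.0208, 0.0599]
ee_rot: [0.112, 0.688, -0.109, 0.709]
ft_force: [-4.0, -0.1, 7.4]
grip_width: 0.0
```

Emit:
play_rows(increments="0.0006 0 0 0")

```text
clock: 9.7
position: [0.6691, -0.0208, 0.06]
ee_rot: [0.112, 0.688, -0.109, 0.709]
ft_force: [-4.2, -0.6, 6.3]
grip_width: 0.003
```

Corner (+,+) bears hard as well. That leaves (+,-), which I'll press to confirm.

Emit:
play_rows(increments="-0.01 0 0 0;-0.03 0 0 0;-0.03 0 0 0;0 -0.04 0 0;0 -0.04 0 0;0 -0.038 0 0;0 0 0 0")

```text
clock: 10.4
position: [0.6306, -0.1348, 0.1355]
ee_rot: [0.111, 0.687, -0.107, 0.71]
ft_force: [-0.2, -0.2, -0.5]
grip_width: -0.002
```

```bash
python3 -c "
from h import *
go(.06,-.06,.06)"
```

```text
t 10.4 pos [ 0.6306 -0.1348  0.1355] stand [ 0.0599 -0.0595] tool delta [ 0.0755 -0.0012 -0.0023] jaw deg -17.75 xaxis [ 3.290e-02 -1.000e-04 -9.995e-01] F [-0.16 -0.2  -0.45]
```

Emit:
play_rows(increments="0.025 0 -0.001 0;0.025 0 -0.001 0;0.01 0 0 0;0 0 0 0;0.003 0 0 0;0.001 0 0 0")

```text
clock: 11.0
position: [0.6333, -0.1351, 0.0751]
ee_rot: [0.111, 0.685, -0.108, 0.712]
ft_force: [0.0, -0.5, 0.3]
grip_width: 0.001
```

```bash
python3 -c "
from h import *
go(.06,-.06,.06)"
```

```text
t 11.0 pos [ 0.6333 -0.1351  0.0751] stand [ 0.0626 -0.0589] tool delta [ 0.015  -0.0012 -0.0031] jaw deg -17.88 xaxis [ 0.0395 -0.0014 -0.9992] F [ 0.04 -0.52  0.25]
```

Emit:
play_rows(increments="0.005 -0.001 -0.002 0;0.004 0 -0.001 0;0.002 0 0 0;0.001 0 0 0;0.001 0 0 0;0 0 0 0")

```text
clock: 11.6
position: [0.6315, -0.1348, 0.0629]
ee_rot: [0.111, 0.684, -0.108, 0.713]
ft_force: [1.2, 0.3, -0.6]
grip_width: -0.003
```

Emit:
play_rows(increments="0.0006 0 0 0;0.0006 0 0 0")

```text
clock: 11.8
position: [0.6318, -0.1349, 0.0619]
ee_rot: [0.111, 0.683, -0.108, 0.713]
ft_force: [0.4, 0.1, 0.0]
grip_width: 0.002
```

Emit:
play_rows(increments="0.0006 0 0 0;0.0006 0 0 0")

```text
clock: 12.0
position: [0.6319, -0.1349, 0.0607]
ee_rot: [0.111, 0.683, -0.108, 0.713]
ft_force: [0.3, -0.1, 0.4]
grip_width: -0.003
```

Emit:
play_rows(increments="0.0006 0 0 0")

```text
clock: 12.1
position: [0.6319, -0.135, 0.06]
ee_rot: [0.111, 0.683, -0.108, 0.713]
ft_force: [-0.5, 0.2, 0.7]
grip_width: 0.001
```

Emit:
play_rows(increments="0.0006 0 0 0;0.0006 0 0 0")

```text
clock: 12.3
position: [0.6321, -0.1351, 0.0588]
ee_rot: [0.111, 0.683, -0.108, 0.713]
ft_force: [-0.8, -0.3, 0.8]
grip_width: 0.004
```

Emit:
play_rows(increments="0.0008 0 0 0;0.0008 0 0 0")

```text
clock: 12.5
position: [0.6322, -0.1352, 0.0574]
ee_rot: [0.111, 0.683, -0.108, 0.714]
ft_force: [-1.0, -0.5, 1.9]
grip_width: 0.0
```

Emit:
play_rows(increments="0.0008 0 0 0;0.0008 0 0 0")

```text
clock: 12.7
position: [0.6324, -0.1353, 0.056]
ee_rot: [0.111, 0.683, -0.108, 0.714]
ft_force: [-0.9, -0.3, 4.9]
grip_width: -0.003
```

Corner (+,-) dips about 4 mm under 5 N, so it is the rocking one. Next I press its shim tab at stand (0.06,-0.12).

Emit:
play_rows(increments="-0.005 0 0 0;-0.02 0 0 0;-0.025 0 0 0;0 -0.03 0 0;0 -0.027 0 0;0 0 0 0")

```text
clock: 13.3
position: [0.6126, -0.1891, 0.1079]
ee_rot: [0.11, 0.683, -0.107, 0.714]
ft_force: [-0.3, -0.1, -0.4]
grip_width: 0.004
```

```bash
python3 -c "
from h import *
go(.06,-.117,.067)
from workcell import camera
c=camera('side');a=c['img'][210:310,240:390]; cv2.imwrite('pics/c1.png',cv2.resize(a,None,fx=5,fy=5,interpolation=cv2.INTER_CUBIC))"
```

```text
t 13.3 pos [ 0.6126 -0.1891  0.1079] stand [ 0.0595 -0.1167] tool delta [ 0.0409 -0.0008 -0.0013] jaw deg -17.68 xaxis [ 0.0436 -0.0014 -0.999 ] F [-0.27 -0.11 -0.36]
```

View pics/c1.png

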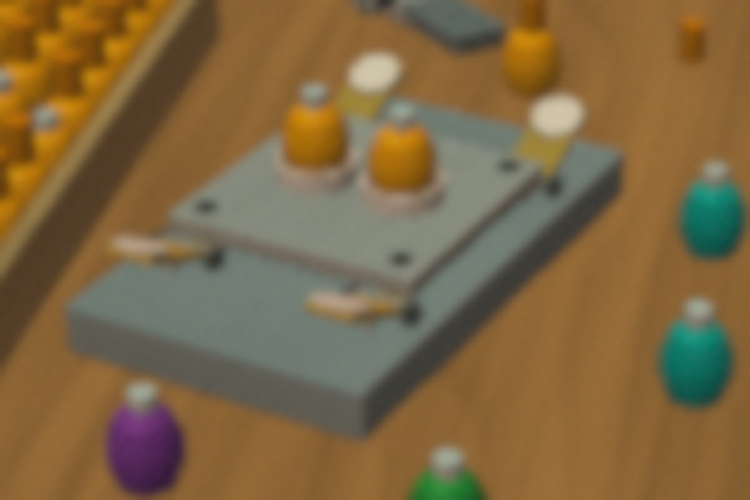

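The gripper isn't in this side crop, although it should be near (375,70). I'll check all the cameras.

```bash
python3 -c "
from workcell import camera,get_obs
import cv2,numpy as np,pickle
from h import *
o0,d0=pickle.load(open('a.pkl','rb'))
fs=[]
for n in ['scene','side','wrist']:
    o=get_obs();c=camera(n);print(n,o['clock'],np.abs(c['img'].astype(int)-d0[n]['img']).mean());fs.append(cv2.resize(c['img'],(400,300)))
    cv2.imwrite('pics/d_'+n+'.png',c['img'])
    if n!='wrist': print(proj(c,np.array(o['position'])))
cv2.imwrite('pics/d.png',np.vstack([np.hstack(fs[:2]),np.hstack([fs[2],fs[2]*0])]))
"
```

```text
scene 13.35 6.469324001736111
[283.04776721 302.27892977]
side 13.4 3.905903862847222
[313.31153195 209.29552453]
wrist 13.45 39.303568793402775
```

View pics/d.png

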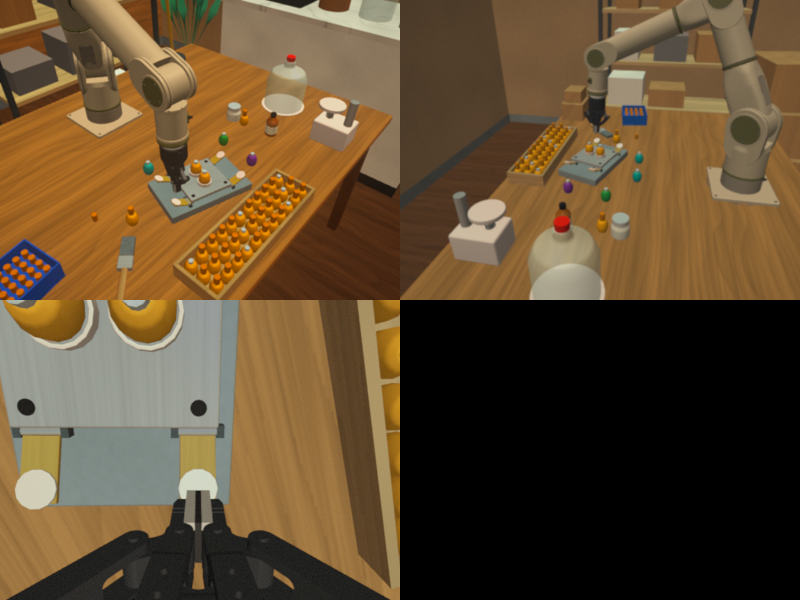

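The gripper is simply above the crop, and the wrist view shows the tip over the right-hand disc. I'll descend.

Emit:
play_rows(increments="0.015 -0.001 -0.001 0;0.01 0 0 0;0 0 0 0;0.002 0 -0.001 0;0.001 0 0 0")

```text
clock: 14.0
position: [0.6129, -0.1796, 0.0754]
ee_rot: [0.108, 0.685, -0.101, 0.713]
ft_force: [0.4, -0.3, 0.1]
grip_width: -0.0
```

```bash
python3 -c "
from h import *
go(.06,-.117,.067)"
```

```text
t 14.0 pos [ 0.6129 -0.1796  0.0754] stand [ 0.0569 -0.1076] tool delta [ 0.0084 -0.0096  0.0026] jaw deg -17.06 xaxis [ 0.0416  0.0042 -0.9991] F [ 0.39 -0.33  0.1 ]
```

Emit:
play_rows(increments="0 -0.008 0.002 0.015;0.001 0 0 0;0 0 0 0")

```text
clock: 14.3
position: [0.6127, -0.1888, 0.0747]
ee_rot: [0.114, 0.684, -0.107, 0.713]
ft_force: [-0.5, 0.5, 0.4]
grip_width: -0.001
```

```bash
python3 -c "
from h import *
go(.06,-.117,.067)"
```

```text
t 14.3 pos [ 0.6127 -0.1888  0.0747] stand [ 0.0596 -0.1164] tool delta [ 0.0077 -0.0007  0.0001] jaw deg -18.02 xaxis [ 0.0422  0.0039 -0.9991] F [-0.53  0.52  0.39]
```

Emit:
play_rows(increments="0.001 0 0 0;0.001 0 0 0;0.001 0 0 0;0.001 0 0 0")

```text
clock: 14.7
position: [0.6132, -0.1891, 0.071]
ee_rot: [0.114, 0.683, -0.107, 0.713]
ft_force: [-0.1, 0.4, 0.2]
grip_width: 0.003
```

Emit:
play_rows(increments="0.001 0 0 0;0.001 0 0 0")

```text
clock: 14.9
position: [0.6133, -0.189, 0.0689]
ee_rot: [0.114, 0.683, -0.107, 0.713]
ft_force: [-1.6, 0.1, 2.7]
grip_width: 0.002
```

Emit:
play_rows(increments="0.001 0 0 0;0.001 0 0 0")

```text
clock: 15.1
position: [0.6135, -0.1895, 0.0678]
ee_rot: [0.114, 0.683, -0.107, 0.713]
ft_force: [-3.3, -0.1, 5.2]
grip_width: -0.002
```

Emit:
play_rows(increments="0.001 0 0 0;0.001 0 0 0")

```text
clock: 15.3
position: [0.6136, -0.1898, 0.0669]
ee_rot: [0.114, 0.683, -0.108, 0.713]
ft_force: [-3.1, 0.3, 6.7]
grip_width: -0.0
```

Emit:
play_rows(increments="0.0015 0 0 0;0.0015 0 0 0")

```text
clock: 15.5
position: [0.6137, -0.1904, 0.065]
ee_rot: [0.114, 0.683, -0.109, 0.713]
ft_force: [-3.7, 0.3, 7.1]
grip_width: 0.002
```

Emit:
play_rows(increments="0.0018 0 0 0;0.0018 0 0 0")

```text
clock: 15.7
position: [0.6137, -0.1912, 0.0626]
ee_rot: [0.113, 0.683, -0.109, 0.713]
ft_force: [-3.2, -0.7, 6.1]
grip_width: -0.008
```

Emit:
play_rows(increments="0.0018 0 0 0;0.0018 0 0 0;0.0018 0 0 0")

```text
clock: 16.0
position: [0.6133, -0.1926, 0.0585]
ee_rot: [0.113, 0.683, -0.11, 0.713]
ft_force: [-3.7, 0.1, 6.3]
grip_width: -0.001
```

Emit:
play_rows(increments="0.0018 0 0 0;0.0018 0 0 0;0.0018 0 0 0")

```text
clock: 16.3
position: [0.613, -0.1937, 0.0543]
ee_rot: [0.112, 0.683, -0.111, 0.713]
ft_force: [-3.3, 0.3, 5.3]
grip_width: -0.002
```

```bash
python3 -c "
from h import *
go(.06,-.12,.0495)"
```

```text
t 16.3 pos [ 0.613  -0.1937  0.0543] stand [ 0.0613 -0.1209] tool delta [ 0.0047  0.0009 -0.0015] jaw deg -18.23 xaxis [ 0.0412 -0.0051 -0.9991] F [-3.25  0.31  5.33]
```

Emit:
play_rows(increments="0.0018 0 0 0;0.0018 0 0 0")

```text
clock: 16.5
position: [0.6127, -0.1942, 0.0514]
ee_rot: [0.112, 0.684, -0.112, 0.712]
ft_force: [-2.7, -0.0, 5.8]
grip_width: 0.002
```

Emit:
play_rows(increments="0.0015 0 0 0;0.0015 0 0 0")

```text
clock: 16.7
position: [0.6128, -0.1944, 0.0496]
ee_rot: [0.112, 0.684, -0.112, 0.712]
ft_force: [-7.0, 1.8, 17.4]
grip_width: -0.007
```

Emit:
play_rows(increments="0.0012 0 0 0")

```text
clock: 16.8
position: [0.6129, -0.1944, 0.0497]
ee_rot: [0.112, 0.684, -0.113, 0.712]
ft_force: [-7.2, 1.5, 14.6]
grip_width: -0.001
```

Emit:
play_rows(increments="0.0012 0 0 0")

```text
clock: 16.9
position: [0.6128, -0.1945, 0.0497]
ee_rot: [0.112, 0.684, -0.113, 0.712]
ft_force: [-6.4, 2.1, 12.8]
grip_width: -0.001
```

It bottomed out at tip z ≈ 0.0415, which is the flat height. I'll back off and look.

Emit:
play_rows(increments="-0.004 0 0 0;-0.02 0 0 0;-0.04 0 0 0;-0.04 0 0 0;-0.02 -0.03 0 0;0 -0.03 0 0;0 0 0 0")

```text
clock: 17.6
position: [0.5887, -0.2506, 0.1786]
ee_rot: [0.111, 0.684, -0.111, 0.712]
ft_force: [-0.3, -0.6, -0.3]
grip_width: -0.0
```

```bash
python3 -c "
from workcell import camera,get_obs
import pickle
from h import *
go(.06,-.12,.15)
o0,d0=pickle.load(open('a.pkl','rb'))
o=get_obs();w=camera('wrist');s=camera('side');c=camera('scene')
a=s['img'][200:310,240:390];b=c['img'][225:365,220:420]
r=lambda i:cv2.resize(i,(400,300),interpolation=cv2.INTER_CUBIC)
cv2.imwrite('pics/e.png',np.vstack([np.hstack([r(a),r(d0['side']['img'][200:310,240:390])]),np.hstack([r(b),r(w['img'])])]))
"
```

```text
t 17.6 pos [ 0.5887 -0.2506  0.1786] stand [ 0.0559 -0.1826] tool delta [0.029  0.0625 0.0029] jaw deg -18.07 xaxis [ 0.0397 -0.0076 -0.9992] F [-0.31 -0.64 -0.27]
```

View pics/e.png

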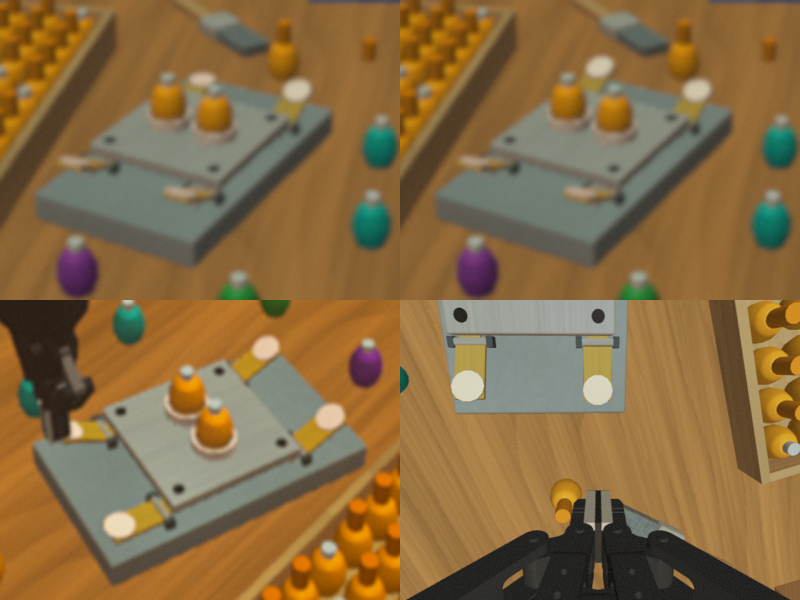

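The pressed shim is flat (side panel at (203,78), previously (598,67) in the before panel). The other three are still up and both bottles are standing. The tool is clear of everything.

```bash
python3 -c "
from workcell import workorder
print(workorder.hand_in())"
```

```text
the job is handed in; nothing more can be done
None
```

I found the rocking corner, pressed its shim down flat, left the other three shims up, and handed the job in at about 18 s of the 58 s allowed.

- **Finding the corner:** I pressed all four with the shut fingertips. The far-y pair and the (-x, -y) corner, in the stand axes I used, bore hard with no dip at about 7–19 N. The first of those, (-x, -y), took the 19 N, which was firmer than intended. I pressed the other corners more gently. The (+x, -y) corner dipped about 4 mm under 5 N. I couldn't tell the stand's axes from a half turn of them, so this is corner 2, or corner 4 if the half turn applies.
- **Folding the shim:** The shim beside that corner folded under about 5–7 N upward force. It stopped at a fingertip height of about 41.5 mm, the stated flat height, where the force briefly reached 17 N.
- **Last checks:** The side, scene and wrist pictures show that shim flat, the other three up, both bottles standing, and nothing visible moved. The tool was clear of everything.
- **Not checked:** I did not press the corner again after folding the shim, so I have not confirmed by touch that it no longer rocks.

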